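Cam-lock a pigeonhole module onto a sloping specimen stand

ROBOT

A 6-joint arm with a two-finger parallel gripper is mounted at the origin on the work surface. World frame = base frame: x ahead of the robot, y to its left, z up, the work surface at z = 0. Lengths are in mm, angles in degrees, forces in N, time in s.
With the tool pointing down it reaches from about 300 to 775 mm from the base axis. Payload 14.6 kg.
Tool frame: the origin (TCP) lies at the very end of the fingers, on their centre line; the grasp point (between the pads) lies ctrl.tcp_to_grasp behind it (ctrl.tcp_to_grasp is the distance from the TCP to the grasp point, in mm); z points along the fingers, y is the line along which they close (so a half turn about z gives the same grasp; the last joint's range is limited). The gripper opens to 85 mm and grips with 20 to 120 N. Pads are 22 mm wide; open, the fingers measure 114 mm over their backs; the gripper's body (76 mm by 85 mm) begins 54 mm behind the grasp point. The pads swing forward as they close: fully open they stand 13 mm farther back than shut.
Start: joints at [67.46, 17.183, 87.147, -0, 75.671, -3.816], TCP at [176.555, 520.882, 231.281] pointing down, gripper open.
Joint ranges: [-173.82, 173.82], [-45.26, 126.66], [13.44, 144.39], [-59.66, 239.66], [0, 175.72], [-146.38, 146.38]. Speed limits (degrees/s): [127.2, 127.2, 147.25, 180, 180, 180].

INTERFACE

Orientations are given as a 3x3 rotation matrix whose columns are the frame's x, y, z axes.
In Python, from workcell import ctrl gives the robot as it stands.
- The arm moves only by the tool apply_moves, never from a script. Its argument "steps" is a list of rows, each a list of 6 numbers: the shift along the tool's x, y, z scaled (see below), then the turn, a rotation vector about the tool's x, y, z scaled (see below). In form: [[dx, dy, dz, rx, ry, rz], ...]. A call has 1 to 10 rows; each row shifts and turns the commanded pose from where the row before left it, along the tool's axes as they then stand; what a row does not reach is not made up. The controller multiplies each number of a shift by 0.025 m and each number of a turn by 6 degrees. A row lasts 1/10 s, in which the tool goes at most 50 mm and 8.59 degrees, less where a joint would pass 70% of its speed; a pose out of reach is approached as far as the arm can. A call with a number of a shift or a turn outside -1 to 1 is refused whole. A call with a gripper value outside its range is refused whole. "claw" is the opening, from 0 (shut) to 1 (fully open), set as the call begins (left out, the last holds). The fingers move at their own pace and stop on an object; "grip_force" is the grip in N (left out, the last holds). Time passes only in rows, so rows that do not move let the fingers close. It gives the time, the measured TCP pose, the force, the opening and the grip force at its end, in the units of the state.
- ctrl.state(): the state, without advancing time (a new reading comes with each control period).
- ctrl.snapshot(name): name is "scene" or "top" or "wrist"; returns (picture, depth): 400x640x3 uint8, blue, green, red; 400x640 float32, mm along the optical axis (not along the pixel's ray), 0 where there is no reading.
- ctrl.calibration(name): a dict with "camera_matrix" (3x3 intrinsics, pixels), "R" (3x3) and "t" (3): a world point X has camera coordinates R X + t. Camera axes: x right, y down, z forward; pixel columns grow to the right and rows downward; lengths in mm; the calibration is good to about 2 mm. A picture is of the moment at which its call begins: read the wrist's pose just before it. calibration takes no time and is no camera call; for the wrist camera it gives the pose at the moment of the call.
- ctrl.sign_off(): hands the job in; it is judged then, once.
Trained networks look in the newest picture that a camera, given by its name, has taken for a name from the list of things; names that differ only in an ending like _2 or _b are one class to them, and where a whole thing is asked for, a point or a joint stands for the part that bears it (a point fixed in the world has none). Each returns a list of dicts, best first, with "score" (0 to 1); they miss things now and then, are a little off and sometimes report something else, mostly with a low value. They report only what shows in the picture. A call takes as long as a camera call. They do not tell look-alikes from the thing itself.
- ctrl.recognise(camera, label): "location" ([row, column] in pixels, amid what is visible of it).
- ctrl.masks_of(camera, label): "mask" (400x640 bool, what is visible of it) and "location" ([row, column] in pixels, amid what is visible of it).
- ctrl.pinpoint(camera, label): "location" ([row, column] in pixels: a listed point, or the origin of a listed thing).
The state is a dict: "time": time; "joint_pos": joint angles; "joint_velocities": joint speeds; "joint_efforts": joint torques, N m; "eef_pos": TCP position; "eef_rot": TCP orientation; "force": force on the tool from outside, world axes, zero at the start; "ft_torque": the same for the moment, N m; "width": finger opening in mm; "finger_force": force on a finger pad.
Only numpy, scipy, OpenCV 4.12 (cv2) and the standard library are available. Lean on these libraries where they do the work, as an engineer would, in place of code of your own. Each camera call takes 0.05 s, during which the arm holds its last target. There are 200 camera calls.

TASK

Slide the loose pigeonhole module along the sloping stand by its bow handle until its bolt head is as far into the open mouth of the steel cam disc as it will go. Then take the screwdriver from its wooden block, put its blade in the cam's slot and turn the cam clockwise to its stop so that it draws the module fully home. Finally stand the screwdriver back in its block and let go, leaving the jar, pebble, brush and carton where they are.

Things in the scene. Friction and masses are not known exactly. Their poses are not given: they have to be found in the camera images.
- stand: Dark fixed stand, 340 mm wide; its top (200 mm long) slopes 30 degrees, rising away from the robot. Origin on the table under its centre, where the slope is 85 mm high; x towards the high rear edge, y level along it; may be yawed. A fixed lamp tube 22 mm thick runs along y over the rear, 125 mm behind the origin, 200 mm above the table. It also carries fixed pigeonholes at its -y end
- handle (a point): Middle of the bar of the bow handle on the sliding module (dark open pigeonhole tray, 150 x 110 mm, rim 43 mm above the slope). Bar round, 10 mm thick, 90 mm long, its axis 72 mm above the slope. Axes: x up the slope and along the bar, y level along the slide, away from the cam, z square out of the slope. The module slides at about 3 N and stays where left
- gap (a joint): How far the module is from fully home (m), 0 to 0.055; grows along +y of handle. From its -y end a bolt with a 16 mm round head points at the cam. With the cam open the head can be pushed in only until it meets the cam's hub, at a gap of about 0.006 to 0.008; turning the cam draws it to about 0
- cam (a joint): Angle of the cam disc (rad), -0.3 to 1.45 (stops), growing clockwise seen from outside, square on to the slope. Its mouth is open to the bolt from -0.3 to 0.2. Turning it from 0.2 to 1.25 draws the bolt in; from 1.25 to 1.45 it holds. It turns stiffly (about 0.1 to 0.3 N m)
- cam_slot (a point): Middle of the floor of the slot in the boss on the steel cam disc (disc 90 mm wide, face 24 mm above the slope; 105 mm from the handle along -y when home, 10 mm lower down the slope). Slot 20 mm long, 7 mm wide, straight for 10 mm, then flared for 6 mm to its mouth. Axes: x along the slot, z square out of the slope (30 degrees from vertical, leaning to the robot); turns with the cam
- driver_grip (a point): Centre of the screwdriver's square wooden handle (24 x 24 x 75 mm). Axes: z along the tool to the handle's end, x along the blade's width, y its thickness, both square to the flats. Tool 145 mm long, 160 g; blade's end 107.5 mm below this point, handle's end 37.5 mm above; round bolster 34 mm wide from 62 to 70 mm above the blade's end
- driver_tip (a point): Middle of the end of the screwdriver's blade, 16 mm wide along x and 4 mm thick along y, 14 mm long; above it a 9 mm round shaft; same axes as driver_grip
- block_hole (a point): Centre of the mouth of the square hole in the wooden block (70 x 70 x 72 mm, fixed), 72 mm above the table; hole 21 mm square, right through, with chamfered mouth, sides along x and y. The screwdriver stands in it blade down, bolster on the block's top, blade end 62 mm below this point
- jar: glass jar, 68 mm wide, 120 mm tall, origin under its centre; leave alone
- pebble: flat grey pebble, 70 mm wide, 32 mm high, origin under its centre; leave alone
- brush: dusting brush lying flat, 160 mm long along its x, 42 mm wide, 26 mm high; leave alone
- carton: small open cardboard carton 80 x 60 x 30 mm, origin under its centre; leave alone
There are look-alikes about, which are no part of the job. What is shaped like the part that bears driver_grip but pink or white is not meant.

How it is judged:
By the outcome, as a careful person would: the job done as asked, in the order asked, and still so for the second after the job is handed in, with the robot touching nothing.
It also fails if it takes over 64 s, if anything falls off the work surface, if the arm or the gripper's body presses on something with over 40 N, if the wrist force passes 120 N, or if a joint passes its speed limit or range.

## Working session

There is one attempt and no reset: what is moved stays moved. The work goes in short steps, Python scripts to look and compute and a tool call to move; the robot and the scene stay as the last step left them, time stands still between calls to the robot, and variables do not carry over. Pictures are saved under pics/ and viewed, at most 10 in all, crops included, and the job is handed in when it is done.

Besides the shell and the picture viewer there is one more tool, called after "Call:" by a JSON object that holds its "api" and its "payload", one argument or row to a line. apply_moves: Moves the arm, as the interface text tells. Its arguments: {"type":"object","properties":{"steps":{"type":"array"},"claw":{"type":"number"},"grip_force":{"type":"number"}},"required":["steps"]}

```bash
mkdir -p pics; ls; cat > h.py <<'E'
import numpy as np, cv2
from workcell import ctrl
from scipy.spatial.transform import Rotation as Ro
def ray(cal,rc):
    K=np.array(cal["camera_matrix"]);R=np.array(cal["R"]);t=np.array(cal["t"])
    d=R.T@np.linalg.solve(K,[rc[1],rc[0],1.]); return -R.T@t,d
def at_depth(cal,rc,z):
    o,d=ray(cal,rc); return o+d*z
def cloud(cal,D):
    K=np.array(cal["camera_matrix"]);R=np.array(cal["R"]);t=np.array(cal["t"])
    v,u=np.mgrid[:D.shape[0],:D.shape[1]]
    P=np.stack([u,v,np.ones_like(u)],-1)@np.linalg.inv(K).T*D[...,None]
    return (P-t)@R
def proj(cal,X):
    K=np.array(cal["camera_matrix"]);p=K@(np.array(cal["R"])@X+np.array(cal["t"]));return p[1]/p[2],p[0]/p[2]
E
python3 - <<'E'
from h import *
print(ctrl.tcp_to_grasp, ctrl.state())
for n in ["scene","top"]:
    im,D=ctrl.snapshot(n); cal=ctrl.calibration(n)
    cv2.imwrite(f"pics/{n}.png",im); np.savez(n+".npz",im=im,D=D)
    P=cloud(cal,D)
    for l in ["handle","cam_slot","driver_grip","driver_tip","block_hole","stand","jar","pebble","brush","carton"]:
        for r in ctrl.pinpoint(n,l)[:3]:
            q=np.array(r["location"]); i=tuple(np.clip(q.round().astype(int),0,[399,639]))
            print(n,l,round(r["score"],2),q.round(1),P[i].round(0))
E
```

```text
pics
18.700000000000003 {'time': 0.0, 'joint_pos': array([ 6.74612957e+01,  1.72149190e+01,  8.71819251e+01, -2.25446732e-03,
        7.56720758e+01, -3.81748722e+00]), 'joint_velocities': array([-0.01762612,  0.01213136,  0.08850124, -0.04530665,  0.03463512,
        0.13070363]), 'joint_efforts': array([ 1.77993119e-03, -5.43503237e+01, -3.61796308e+01,  8.97615405e-05,
        3.98962395e-03, -2.85838007e-05]), 'eef_pos': array([176.45906274, 520.65759326, 230.71612096]), 'eef_rot': array([[-9.47094611e-01,  3.20954228e-01, -4.25860123e-04],
       [ 3.20954508e-01,  9.47093943e-01, -1.12561666e-03],
       [ 4.20581158e-05, -1.20274720e-03, -9.99999276e-01]]), 'force': array([ 0.080565  , -0.11985519,  0.67576368]), 'ft_torque': array([0.00195855, 0.02202987, 0.0068218 ]), 'finger_force': 0.0, 'width': 85.43975044095755}
scene handle 0.9 [202.  344.8] [548.  97.  84.]
scene cam_slot 0.79 [231.3 291.2] [648. -48. 119.]
scene cam_slot 0.61 [208.4 180.5] [ 499. -337.   53.]
scene driver_grip 0.73 [169.2 403.3] [487. 257. 125.]
scene driver_grip 0.55 [158.3 432.9] [473. 337. 144.]
sc
[... 379 characters left out ...]
1] [ 661. -350.    6.]
top handle 0.63 [172.6 292.5] [590.  94. 149.]
top cam_slot 0.85 [160.  352.9] [631. -50. 100.]
top driver_grip 0.71 [229.4 182.5] [460. 338. 154.]
top driver_grip 0.68 [252.3 141.2] [408. 429. 147.]
top driver_grip 0.6 [223.  222.8] [474. 248. 145.]
top driver_tip 0.7 [253.  159.8] [405. 433.   6.]
top block_hole 0.7 [226.  188.7] [469. 335. 108.]
top stand 0.7 [161.3 334.1] [632.  -6.  77.]
top jar 0.67 [230.5 463.2] [ 465. -317.   85.]
top pebble 0.96 [171.2 202.2] [613. 328.  29.]
top brush 0.96 [256.  298.1] [400.  82.  16.]
top brush 0.33 [162.  333.4] [631.  -3.  71.]
top brush 0.25 [227.1 186. ] [465. 333. 140.]
top carton 0.81 [155.9 467.6] [ 663. -361.    5.]
```

View pics/scene.png

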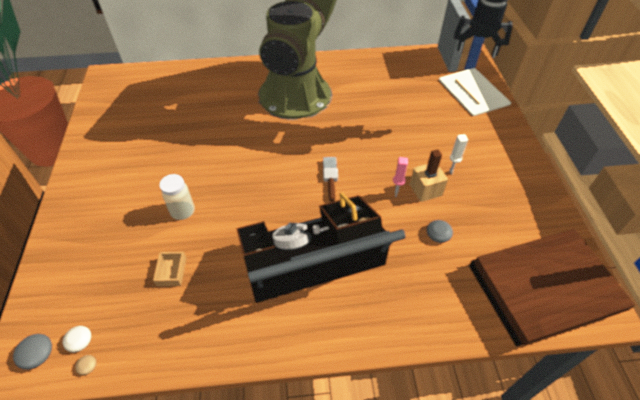

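View pics/top.png

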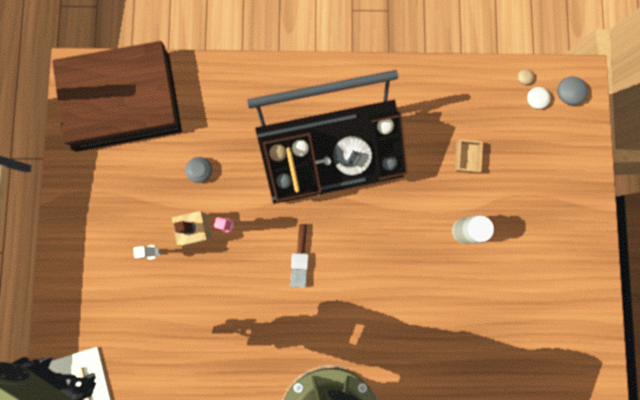

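The picture shows three driver look-alikes: brown standing in the block (top 229,183; scene 158,433), pink (top 223,223; scene 169,402) and white (top 252,145; scene 146,458). The brown one in the block is the right one. The handle is the yellow bar (top 170,292), the cam is the steel disc (top 155,352), and the lamp tube runs along the rear.

```bash
python3 - <<'E'
from h import *
for n in ["top","scene"]:
    f=np.load(n+".npz"); im,D=f["im"],f["D"]; cal=ctrl.calibration(n); P=cloud(cal,D)
    x,y,z=P[...,0],P[...,1],P[...,2]
    m=(D>0)&(z>190)&(z<225)&(x>650)&(x<850)&(abs(y)<220)
    q=P[m]; c=q.mean(0); u=np.linalg.svd(q-c,full_matrices=False)[2][0]
    print(n,"lamp",m.sum(),c.round(1),"dir",u.round(3),"yaw",np.degrees(np.arctan2(-u[0]*np.sign(u[1]),abs(u[1]))).round(2), "ext",((q-c)@u).min().round(),((q-c)@u).max().round())
    hsv=cv2.cvtColor(im,cv2.COLOR_BGR2HSV)
    m=(hsv[...,0]>15)&(hsv[...,0]<32)&(hsv[...,1]>130)&(hsv[...,2]>120)&(x>520)&(x<700)&(abs(y-95)<60)&(z>90)
    q=P[m]; c=np.median(q,0); u=np.linalg.svd(q-c,full_matrices=False)[2][0]
    print(n,"handle",m.sum(),c.round(1),u.round(3),q.min(0).round(),q.max(0).round())
im=np.load("top.npz")["im"]
a=cv2.resize(im[195:275,125:245],None,fx=4,fy=4,interpolation=2)
b=cv2.resize(im[95:210,240:410],None,fx=3,fy=3,interpolation=2)
H=np.zeros((345+320,510,3),np.uint8);H[:320,:480]=a;H[320:]=b[:345]
cv2.imwrite("pics/crop1.png",cv2.resize(H,None,fx=.9,fy=.9))
E
```

```text
top lamp 1509 [768.6  26.3 206.8] dir [-0.213  0.977  0.001] yaw 12.3 ext -171.0 168.0
top handle 202 [602.6  93.4 149.3] [-0.941 -0.219 -0.259] [551.  80.  92.] [656. 111. 175.]
scene lamp 1717 [775.5  21.9 207.9] dir [ 0.214 -0.977  0.001] yaw 12.33 ext -176.0 164.0
scene handle 175 [605.2  94.8 148.3] [0.829 0.164 0.534] [541.  81.  91.] [648. 119. 177.]
```

View pics/crop1.png

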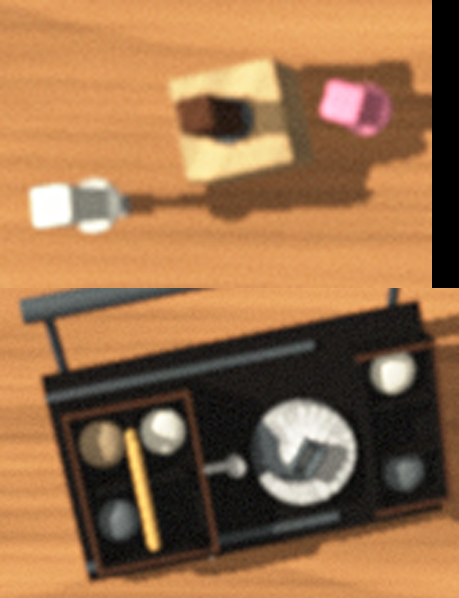

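The crop confirms the brown driver standing in the block, with pink and white as separate look-alikes. The bolt head sits left of the cam and the yellow bar is the handle. Next I'll plan a look pose over the stand.

```bash
cat >> h.py <<'E'
yaw=np.radians(12.3)
ex=np.array([np.cos(yaw),np.sin(yaw),0]);ey=np.array([-np.sin(yaw),np.cos(yaw),0]);ez=np.array([0,0,1.])
n=-.5*ex+np.sqrt(.75)*ez; u=np.sqrt(.75)*ex+.5*ez
RH=np.stack([-u,ey,-n],1)
def plan(p,R,N,cur=None):
    s=ctrl.state(); p0,R0=(s["eef_pos"],s["eef_rot"]) if cur is None else cur
    Rr=R0.T@R; r=Ro.from_matrix(Rr).as_rotvec()/N
    A=Ro.from_rotvec(r).as_matrix(); S=sum(np.linalg.matrix_power(A,k) for k in range(N))
    d=np.linalg.solve(S,R0.T@(np.array(p)-p0))
    row=np.r_[d/25,np.degrees(r)/6]
    print("rows",N,row.round(3).tolist(),"max",abs(row).max().round(2))
    return np.array(p),R
E
python3 - <<'E'
from h import *
s=ctrl.state(); c=ctrl.calibration("wrist"); R=np.array(c["R"]);t=np.array(c["t"])
print(s["eef_rot"].T@(-R.T@t-s["eef_pos"]),(s["eef_rot"].T@R.T).round(3),c["camera_matrix"])
plan([533,-4,285],RH,30)
plan([533,-4,285],RH,30,None)
E
```

```text
[  72.38103469   -0.97522136 -142.81921195] [[-0.001 -0.96  -0.281]
 [ 1.    -0.001  0.   ]
 [-0.    -0.281  0.96 ]] [[305.95599725   0.         319.61027659]
 [  0.         305.95599725 199.23806473]
 [  0.           0.           1.        ]]
rows 30 [-0.537, -0.672, 0.047, -0.045, -0.163, -0.168] max 0.67
rows 30 [-0.537, -0.672, 0.047, -0.045, -0.163, -0.168] max 0.67
```

Call:
{"api": "apply_moves", "payload": {
  "steps": [
    [-0.537,-0.672,0.047,-0.045,-0.163,-0.168],
    [-0.537,-0.672,0.047,-0.045,-0.163,-0.168],
    [-0.537,-0.672,0.047,-0.045,-0.163,-0.168],
    [-0.537,-0.672,0.047,-0.045,-0.163,-0.168],
    [-0.537,-0.672,0.047,-0.045,-0.163,-0.168],
    [-0.537,-0.672,0.047,-0.045,-0.163,-0.168],
    [-0.537,-0.672,0.047,-0.045,-0.163,-0.168],
    [-0.537,-0.672,0.047,-0.045,-0.163,-0.168],
    [-0.537,-0.672,0.047,-0.045,-0.163,-0.168],
    [-0.537,-0.672,0.047,-0.045,-0.163,-0.168]
  ]
}}

```text
time: 2.1
eef_pos: [266.2, 324.6, 227.3]
eef_rot: [[-0.973, 0.146, 0.177], [0.149, 0.989, 0.006], [-0.174, 0.032, -0.984]]
force: [0.4, -0.6, -0.3]
width: 85.0
finger_force: 0.0
```

Call:
{"api": "apply_moves", "payload": {
  "steps": [
    [-0.537,-0.672,0.047,-0.045,-0.163,-0.168],
    [-0.537,-0.672,0.047,-0.045,-0.163,-0.168],
    [-0.537,-0.672,0.047,-0.045,-0.163,-0.168],
    [-0.537,-0.672,0.047,-0.045,-0.163,-0.168],
    [-0.537,-0.672,0.047,-0.045,-0.163,-0.168],
    [-0.537,-0.672,0.047,-0.045,-0.163,-0.168],
    [-0.537,-0.672,0.047,-0.045,-0.163,-0.168],
    [-0.537,-0.672,0.047,-0.045,-0.163,-0.168],
    [-0.537,-0.672,0.047,-0.045,-0.163,-0.168],
    [-0.537,-0.672,0.047,-0.045,-0.163,-0.168]
  ]
}}

```text
time: 3.1
eef_pos: [387.6, 147.7, 244.0]
eef_rot: [[-0.938, -0.035, 0.344], [-0.022, 0.999, 0.042], [-0.345, 0.031, -0.938]]
force: [0.5, 0.6, -0.4]
width: 85.1
finger_force: 0.0
```

Call:
{"api": "apply_moves", "payload": {
  "steps": [
    [-0.537,-0.672,0.047,-0.045,-0.163,-0.168],
    [-0.537,-0.672,0.047,-0.045,-0.163,-0.168],
    [-0.537,-0.672,0.047,-0.045,-0.163,-0.168],
    [-0.537,-0.672,0.047,-0.045,-0.163,-0.168],
    [-0.537,-0.672,0.047,-0.045,-0.163,-0.168],
    [-0.537,-0.672,0.047,-0.045,-0.163,-0.168],
    [-0.537,-0.672,0.047,-0.045,-0.163,-0.168],
    [-0.537,-0.672,0.047,-0.045,-0.163,-0.168],
    [-0.537,-0.672,0.047,-0.045,-0.163,-0.168],
    [-0.537,-0.672,0.047,-0.045,-0.163,-0.168]
  ]
}}

```text
time: 4.1
eef_pos: [532.9, -5.2, 285.8]
eef_rot: [[-0.845, -0.212, 0.491], [-0.184, 0.977, 0.106], [-0.502, -0.001, -0.865]]
force: [-0.5, 1.0, 0.7]
width: 85.5
finger_force: 0.0
```

```bash
python3 - <<'E'
from h import *
print(ctrl.state()["eef_pos"],ctrl.state()["time"])
c=ctrl.calibration("wrist"); im,D=ctrl.snapshot("wrist"); np.savez("w1.npz",im=im,D=D,**{k:np.array(v) for k,v in c.items()})
P=cloud(c,D)
for l in ["handle","cam_slot"]:
    for r in ctrl.pinpoint("wrist",l)[:2]:
        q=np.array(r["location"]);i=tuple(q.round().astype(int)); print(l,r["score"],q.round(1),P[i].round(1))
cv2.imwrite("pics/w1.png",im)
E
```

```text
[532.85207798  -5.216925   285.83786524] 4.1
handle 0.93 [183.9 402.1] [590.   90.7 152.4]
cam_slot 0.9 [166.8 261.9] [641.1 -50.5 102.9]
```

View pics/w1.png

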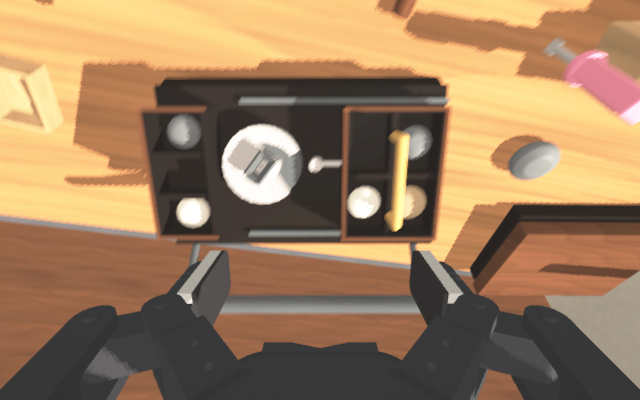

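The wrist view shows the cam disc (163,262), bolt head (163,316), yellow handle bar (180,399) and both rails square in the image, so the yaw is right. Now the exact numbers in slope axes.

```bash
python3 - <<'E'
from h import *
f=np.load("w1.npz"); im,D=f["im"],f["D"]; c={k:f[k] for k in("camera_matrix","R","t")}; P=cloud(c,D)
B=np.stack([u,ey,n],1); Q=P@B
for nm,(r0,r1,c0,c1) in dict(slope=(190,225,225,335),slopeL=(110,125,225,335),disc=(183,198,240,275),rimfront=(108,111,360,440),stop=(80,84,200,400)).items():
    q=Q[r0:r1,c0:c1].reshape(-1,3); pl=np.linalg.lstsq(np.c_[q[:,:2],np.ones(len(q))],q[:,2],rcond=None)[0]
    print(nm,np.median(q,0).round(1),"tilt",pl[:2].round(3))
hsv=cv2.cvtColor(im,cv2.COLOR_BGR2HSV)
m=(hsv[...,0]>15)&(hsv[...,0]<32)&(hsv[...,1]>110)&(hsv[...,2]>120); m[:,:385]=0;m[:,415:]=0;m[:120]=0;m[240:]=0
q=Q[m&(Q[...,2]>np.median(Q[m][:,2])-6)]; print("bar",len(q),np.median(q,0).round(1),np.percentile(q,2,axis=0).round(1),np.percentile(q,98,axis=0).round(1))
print("slope y fit",np.polyfit(q[:,0],q[:,1],1))
# bolt head
for p in [(163,316),(160,252),(166,262),(165,272)]: print(p,Q[p].round(1))
# circle of disc
g=cv2.cvtColor(im,cv2.COLOR_BGR2GRAY); mm=((g>130)).astype(np.uint8); mm[:,:215]=0;mm[:,303:]=0;mm[:118]=0;mm[210:]=0
cn=max(cv2.findContours(mm,0,1)[0],key=cv2.contourArea); (cx,cy),r=cv2.minEnclosingCircle(cn); print("disc px",cx,cy,r)
np.set_printoptions(linewidth=200)
print(Q[150:182:2,236:290:3,2].round(0).astype(int))
E
```

```text
slope [ 640.9 -169.7 -242.4] tilt [-0.906  0.002]
slopeL [ 529.3 -166.2 -242.5] tilt [-0.555  0.051]
disc [ 612.  -193.1 -218.6] tilt [-1.903  0.308]
rimfront [ 520.4  -36.7 -199.1] tilt [-1.054 -0.002]
stop [ 488.8 -143.  -259.7] tilt [ 4.111 -0.005]
bar 453 [ 584.3  -41.2 -167.9] [ 542.5  -42.6 -181. ] [ 637.2  -33.3 -165.4]
slope y fit [ 3.72933321e-02 -6.24712112e+01]
(163, 316) [ 580.3 -123.5 -220.5]
(160, 252) [ 573.8 -193.3 -202.3]
(166, 262) [ 583.3 -185.8 -218.3]
(165, 272) [ 579.2 -171.5 -201.5]
disc px 261.56549072265625 163.9329071044922 40.7510986328125
[[-219 -218 -219 -218 -218 -219 -217 -218 -201 -202 -203 -239 -238 -238 -239 -240 -239 -237]
 [-220 -218 -218  131 -219 -219 -219 -220 -202 -203 -202 -217 -239 -239 -239 -238 -237 -238]
 [-220 -217 -219 -218 -218 -218 -216 -203 -203 -207 -203 -202 -218 -236 -239 -239 -240 -239]
 [-218 -220 -219 -219 -218 -219 -219 -202 -203 -208 -206 -203 -202 -229 -238 -238 -240 -239]
 [-219 -218 -218 -218 -219 -218 -201 -203 -205 -209 -209 -206 -202 -206 -224 -237 -240 -240]
 [-219 -219 -220 -219 -218 -219 -202 -204 -207 -218 -220 -209 
[... 261 characters left out ...]
18 -220 -208 -203 -202 -218 -219 -231 -238 -238]
 [-218 -218 -220 -219 -202 -204 -207 -219 -220 -217 -207 -201 -203 -219 -218 -239 -241 -238]
 [-220 -218 -218 -202 -202 -206 -208 -218 -219 -208 -204 -202 -219 -217 -218 -238 -238 -238]
 [-219 -218 -218 -202 -203 -206 -209 -210 -219 -205 -202 -203 -218 -219 -220 -240 -237 -239]
 [-218 -219 -219 -218 -202 -203 -207 -209 -209 -204 -202 -218 -219 -219 -225 -239 -239 -239]
 [-218 -218 -218 -220 -203 -201 -204 -208 -206 -203 -202 -219 -219 -218 -220 -233 -239 -240]
 [-219 -219 -219 -219 -219 -203 -202 -205 -203 -203 -219 -218 -219 -219 -219 -227 -239 -240]
 [-218 -217 -219 -218 -218 -218 -200 -202 -202 -204 -218 -219 -218 -219 -220 -221 -235 -238]]
```

```bash
python3 - <<'E'
from h import *
f=np.load("w1.npz"); im,D=f["im"],f["D"]; c={k:f[k] for k in("camera_matrix","R","t")}; P=cloud(c,D)
B=np.stack([u,ey,n],1); Q=P@B
for p in [(200,363),(140,415),(200,413),(184,399),(184,402),(132,399),(225,396)]: print(p,Q[p].round(1))
# intersect bar centre pixel columns w/ plane of top
o,_=ray(c,[0,0])
for r in (150,170,184,200,215):
    hsv=cv2.cvtColor(im,cv2.COLOR_BGR2HSV); cols=[k for k in range(385,415) if 15<hsv[r,k,0]<32 and hsv[r,k,1]>110 and hsv[r,k,2]>120]
    o,d=ray(c,[r,np.mean(cols)]); k=(-170.4-o@n)/(d@n); print(r,min(cols),max(cols),(o+d*k)@B)
s=ctrl.state(); print("tcp",s["eef_pos"]@B, "force",s["force"])
plan(B@[587,-41,-150],RH,4); plan(B@[587,-41,-187],RH,8)
E
```

```text
(200, 363) [ 623.6  -68.  -215.8]
(140, 415) [ 553.1  -14.4 -210. ]
(200, 413) [ 622.9   -9.8 -213.1]
(184, 399) [ 592.1  -40.1 -166. ]
(184, 402) [ 592.1  -37.1 -165.9]
(132, 399) [ 542.3  -40.4 -179.3]
(225, 396) [ 635.9  -40.  -166. ]
150 395 401 [ 558.94422454  -42.38049564 -170.4       ]
170 394 406 [ 578.83302588  -40.21015819 -170.4       ]
184 393 405 [ 593.20469146  -40.18484756 -170.4       ]
200 392 397 [ 610.10445784  -42.32032724 -170.4       ]
215 385 396 [ 626.42978868  -45.37718343 -170.4       ]
tcp [ 592.36062762 -118.44844364  -12.39762225] force [ 0.69321056 -0.15642411 -0.37860697]
rows 4 [0.056, 0.776, 1.375, -0.004, 0.002, -0.005] max 1.38
rows 8 [0.028, 0.388, 0.873, -0.002, 0.001, -0.003] max 0.87
```

Call:
{"api": "apply_moves", "payload": {
  "steps": [
    [0.05,0.63,0.6,0,0,0],
    [0.05,0.63,0.7,0,0,0],
    [0.05,0.63,0.7,0,0,0],
    [0.05,0.63,0.7,0,0,0],
    [0,0.62,0.7,0,0,0],
    [0,0,0.8,0,0,0],
    [0,0,0.8,0,0,0],
    [0,0,0.8,0,0,0],
    [0,0,0.7,0,0,0],
    [0,0,0.48,0,0,0]
  ],
  "claw": 0.5
}}

```text
time: 5.25
eef_pos: [596.6, 90.5, 130.8]
eef_rot: [[-0.846, -0.212, 0.489], [-0.184, 0.977, 0.106], [-0.5, -0.0, -0.866]]
force: [-1.2, 0.6, 0.0]
width: 42.5
finger_force: 0.0
```

Call:
{"api": "apply_moves", "payload": {
  "steps": [
    [0,0,0,0,0,0],
    [0,0,0,0,0,0],
    [0,0,0,0,0,0],
    [0,0,0,0,0,0],
    [0,0,0,0,0,0],
    [0,0,0,0,0,0]
  ],
  "claw": 0,
  "grip_force": 40
}}

```text
time: 5.85
eef_pos: [596.8, 89.9, 132.6]
eef_rot: [[-0.846, -0.212, 0.49], [-0.184, 0.977, 0.106], [-0.501, -0.0, -0.865]]
force: [-6.9, 2.6, 4.2]
width: 8.0
finger_force: 39.6
```

```bash
python3 - <<'E'
from h import *
B=np.stack([u,ey,n],1)
s=ctrl.state(); print("tcp",s["eef_pos"]@B,"force",s["force"]@B,s["width"],s["finger_force"])
E
```

```text
tcp [ 587.82864002  -39.31289134 -186.26185297] force [-3.24164499  4.03339408  6.74431304] 8.040143396413296 39.61618781089783
```

Call:
{"api": "apply_moves", "payload": {
  "steps": [
    [0,-0.2,0,0,0,0],
    [0,-0.2,0,0,0,0],
    [0,-0.2,0,0,0,0],
    [0,-0.2,0,0,0,0],
    [0,-0.2,0,0,0,0],
    [0,-0.1,0,0,0,0],
    [0,0,0,0,0,0]
  ]
}}

```text
time: 6.55
eef_pos: [602.7, 62.4, 132.6]
eef_rot: [[-0.845, -0.211, 0.49], [-0.183, 0.977, 0.105], [-0.502, -0.001, -0.865]]
force: [-5.4, -3.0, 3.4]
width: 8.1
finger_force: 39.7
```

Call:
{"api": "apply_moves", "payload": {
  "steps": [
    [0,-0.08,0,0,0,0],
    [0,-0.08,0,0,0,0],
    [0,0,0,0,0,0]
  ]
}}

```text
time: 6.85
eef_pos: [603.5, 58.8, 132.6]
eef_rot: [[-0.845, -0.212, 0.49], [-0.183, 0.977, 0.106], [-0.502, -0.001, -0.865]]
force: [-5.2, -0.9, 3.3]
width: 7.9
finger_force: 39.7
```

```bash
python3 - <<'E'
from h import *
B=np.stack([u,ey,n],1)
s=ctrl.state(); print("tcp",s["eef_pos"]@B,"force",s["force"]@B,s["width"],s["finger_force"])
E
```

```text
tcp [ 587.82995426  -71.13272583 -186.24133593] force [-2.898393    0.2661864   5.48301936] 7.913556630295651 39.67550754547119
```

Call:
{"api": "apply_moves", "payload": {
  "steps": [
    [0,-0.06,0,0,0,0],
    [0,-0.06,0,0,0,0],
    [0,0,0,0,0,0]
  ]
}}

```text
time: 7.15
eef_pos: [603.7, 57.7, 132.6]
eef_rot: [[-0.846, -0.213, 0.489], [-0.184, 0.977, 0.108], [-0.501, 0.001, -0.866]]
force: [-7.9, 16.7, 5.5]
width: 8.3
finger_force: 40.1
```

Call:
{"api": "apply_moves", "payload": {
  "steps": [
    [0,-0.06,0,0,0,0],
    [0,-0.06,0,0,0,0],
    [0,0,0,0,0,0]
  ]
}}

```text
time: 7.45
eef_pos: [603.8, 57.2, 132.6]
eef_rot: [[-0.846, -0.216, 0.488], [-0.185, 0.976, 0.111], [-0.5, 0.004, -0.866]]
force: [-11.4, 37.9, 8.0]
width: 8.1
finger_force: 41.0
```

```bash
python3 - <<'E'
from h import *
B=np.stack([u,ey,n],1)
s=ctrl.state(); print("tcp",s["eef_pos"]@B,"force",s["force"]@B,s["width"],s["finger_force"])
E
```

```text
tcp [ 587.7222156  -72.7323302 -186.2492909] force [ 1.39257174 39.44631222  8.45418618] 8.112542045343302 41.02866768836975
```

Call:
{"api": "apply_moves", "payload": {
  "steps": [
    [0,0.1,0,0,0,0],
    [0,0.06,0,0,0,0],
    [0,0,0,0,0,0]
  ]
}}

```text
time: 7.75
eef_pos: [603.7, 58.0, 132.6]
eef_rot: [[-0.845, -0.213, 0.49], [-0.184, 0.977, 0.107], [-0.501, 0.0, -0.865]]
force: [-7.0, 9.1, 3.9]
width: 8.6
finger_force: 40.5
```

Call:
{"api": "apply_moves", "payload": {
  "steps": [
    [0,0,0,0,0,0],
    [0,0,0,0,0,0],
    [0,0,0,0,0,0],
    [0,0,0,0,0,0],
    [0,0,-0.5,0,0,0],
    [0,-0.2,-0.8,0,0,0],
    [0,-0.8,-0.8,0,0,0],
    [0,-0.8,-0.8,0,0,0],
    [0,-0.4,-0.8,0,0,0],
    [0,0,0,0,0,0]
  ],
  "claw": 0.5
}}

```text
time: 8.75
eef_pos: [570.5, -7.9, 215.3]
eef_rot: [[-0.844, -0.21, 0.494], [-0.182, 0.978, 0.104], [-0.505, -0.002, -0.863]]
force: [-1.1, -0.0, -1.2]
width: 42.8
finger_force: 0.0
```

```bash
python3 - <<'E'
from h import *
B=np.stack([u,ey,n],1)
s=ctrl.state(); print("tcp",s["eef_pos"]@B,"force",s["force"]@B)
c=ctrl.calibration("wrist"); im,D=ctrl.snapshot("wrist"); np.savez("w2.npz",im=im,D=D,**{k:np.array(v) for k,v in c.items()})
Q=cloud(c,D)@B
for l in ["handle","cam_slot"]:
    for r in ctrl.pinpoint("wrist",l)[:1]:
        q=np.array(r["location"])
        o,d=ray(c,q); h={"handle":-170.4,"cam_slot":-218.4}[l]; print(l,r["score"],q.round(1),((o+d*(h-o@n)/(d@n))@B).round(1))
m=(Q[...,2]>-206)&(Q[...,2]<-199)&(abs(Q[...,1]+185)<35)&(abs(Q[...,0]-582)<35)&(D>0)
q=Q[m][:,:2].astype(np.float32); print("boss top",len(q),"minrect",cv2.minAreaRect(q),cv2.minEnclosingCircle(q))
# slot floor
m2=(abs(Q[...,2]+218.5)<3)&(np.hypot(Q[...,0]-582,Q[...,1]+185.5)<8)
q2=Q[m2][:,:2]; c2=q2.mean(0); print("floor",len(q2),c2,np.linalg.svd(q2-c2,full_matrices=False)[1:])
a=cv2.resize(im,None,fx=1.2,fy=1.2); cv2.imwrite("pics/w2.png",a)
E
```

```text
tcp [ 588.92256183 -129.25065402  -91.40447352] force [-1.49456318  0.20792576 -0.52546157]
handle 0.7 [212.3 393.9] [ 592.6  -73.1 -170.4]
cam_slot 0.78 [185.3 259.1] [ 583.1 -185.2 -218.4]
boss top 724 minrect ((581.0264892578125, -184.54335021972656), (23.10106658935547, 37.64281463623047), 51.55318069458008) ((580.7650756835938, -184.5389862060547), 20.001066207885742)
floor 119 [ 582.18049048 -185.56121127] (array([50.17608874, 23.35531819]), array([[ 0.78030532, -0.62539876],
       [ 0.62539876,  0.78030532]]))
```

View pics/w2.png

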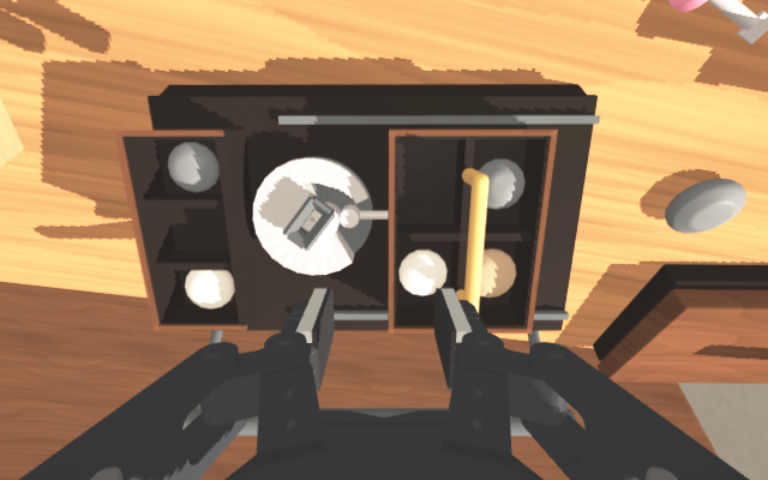

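The wrist view shows the bolt head inside the cam mouth (row 180, col 292 unscaled), about 112 mm from slot to handle, so the gap is about 7 mm. The slot axis lies at −38.6° in (u, ey). Next, the block.

```bash
python3 - <<'E'
from h import *
s=ctrl.state(); print(s["joint_pos"].round(1))
f=np.load("top.npz"); P=cloud(ctrl.calibration("top"),f["D"])
m=(abs(P[...,2]-72)<5)&(np.hypot(P[...,0]-465,P[...,1]-335)<60)
q=P[m][:,:2].astype(np.float32); print(len(q),cv2.minAreaRect(q))
m=(P[...,2]>130)&(P[...,2]<175)&(np.hypot(P[...,0]-465,P[...,1]-335)<45)
print(np.median(P[m],0))
b=np.radians(12.3)
Rv=np.stack([[-np.cos(b),-np.sin(b),0],[-np.sin(b),np.cos(b),0],[0,0,-1]],1)
plan([455,330,300],Rv,24)
E
```

```text
[  -8.7    7.7  106.1   16.5   39.  -121.3]
587 ((465.0367126464844, 344.9510192871094), (70.20484924316406, 71.44697570800781), 12.545799255371094)
[464.20198373 342.04627471 153.23417931]
rows 24 [0.027, 0.588, -0.162, -0.0, 0.209, -0.0] max 0.59
```

Call:
{"api": "apply_moves", "payload": {
  "steps": [
    [0.03,0.705,-0.195,0,0.25,0],
    [0.03,0.705,-0.195,0,0.25,0],
    [0.03,0.705,-0.195,0,0.25,0],
    [0.03,0.705,-0.195,0,0.25,0],
    [0.03,0.705,-0.195,0,0.25,0],
    [0.03,0.705,-0.195,0,0.25,0],
    [0.03,0.705,-0.195,0,0.25,0],
    [0.03,0.705,-0.195,0,0.25,0],
    [0.03,0.705,-0.195,0,0.25,0],
    [0.03,0.705,-0.195,0,0.25,0]
  ]
}}

```text
time: 9.9
eef_pos: [506.9, 161.6, 252.9]
eef_rot: [[-0.944, -0.213, 0.252], [-0.206, 0.977, 0.054], [-0.258, -0.001, -0.966]]
force: [-0.2, 0.8, 0.7]
width: 42.4
finger_force: 0.0
```

Call:
{"api": "apply_moves", "payload": {
  "steps": [
    [0.03,0.705,-0.195,0,0.25,0],
    [0.03,0.705,-0.195,0,0.25,0],
    [0.03,0.705,-0.195,0,0.25,0],
    [0.03,0.705,-0.195,0,0.25,0],
    [0.03,0.705,-0.195,0,0.25,0],
    [0.03,0.705,-0.195,0,0.25,0],
    [0.03,0.705,-0.195,0,0.25,0],
    [0.03,0.705,-0.195,0,0.25,0],
    [0.03,0.705,-0.195,0,0.25,0],
    [0.03,0.705,-0.195,0,0.25,0]
  ]
}}

```text
time: 10.9
eef_pos: [455.4, 330.8, 299.6]
eef_rot: [[-0.977, -0.213, -0.001], [-0.213, 0.977, -0.001], [0.001, -0.001, -1.0]]
force: [-0.2, 0.5, 0.7]
width: 42.5
finger_force: 0.0
```

```bash
python3 - <<'E'
from h import *
s=ctrl.state(); print("tcp",s["eef_pos"].round(1),s["eef_rot"].round(3).tolist(),s["joint_pos"].round(0),s["time"])
c=ctrl.calibration("wrist"); im,D=ctrl.snapshot("wrist"); np.savez("w3.npz",im=im,D=D,**{k:np.array(v) for k,v in c.items()})
P=cloud(c,D)
for l,h in [("driver_grip",117.5),("block_hole",72)]:
    for r in ctrl.pinpoint("wrist",l)[:3]:
        q=np.array(r["location"]); o,d=ray(c,q); print(l,round(r["score"],2),q.round(1),(o+d*(h-o[2])/d[2]).round(1))
near=np.hypot(P[...,0]-465,P[...,1]-340)<62
m=(abs(P[...,2]-72)<4)&near; q=P[m][:,:2].astype(np.float32); print("block",len(q),cv2.minAreaRect(q),np.median(P[m][:,2]))
m=(P[...,2]>148)&(P[...,2]<162)&near; q=P[m][:,:2].astype(np.float32); print("top",len(q),cv2.minAreaRect(q),np.median(P[m],0))
cv2.imwrite("pics/w3.png",im)
E
```

```text
tcp [455.4 330.8 299.6] [[-0.977, -0.213, -0.001], [-0.213, 0.977, -0.001], [0.001, -0.001, -1.0]] [ 32.  17.  79.  -0.  85. -70.] 10.9
driver_grip 0.93 [188.8 329.2] [463.5 342.7 117.5]
driver_grip 0.88 [ 93.4 331. ] [366.6 322.7 117.5]
driver_grip 0.61 [123.7 183.8] [427.7 180.7 117.5]
block_hole 0.82 [182.6 329.2] [466.8 344.8  72. ]
block 2198 ((464.182861328125, 345.2234802246094), (70.40370178222656, 70.08625793457031), 13.34730339050293) 72.28553105501084
top 577 ((463.9856262207031, 345.2182922363281), (24.07549285888672, 22.882766723632812), 12.314173698425293) [462.86640908 344.87742067 154.87383856]
```

View pics/w3.png

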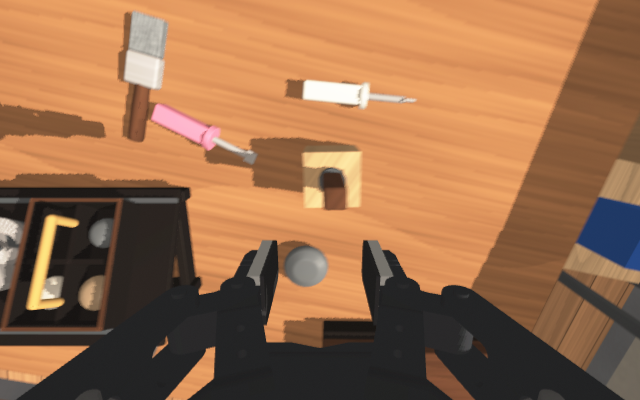

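The picture shows the block with the brown handle (185,333). Pink (200,130) and white (335,93) are well away, and block and handle agree at (464.1, 345.2). I'll check clearance and plan the descent.

```bash
python3 - <<'E'
from h import *
f=np.load("w3.npz"); D=f["D"]; c={k:f[k] for k in("camera_matrix","R","t")}; P=cloud(c,D)
for p in [(120,175),(138,210),(157,250),(93,320),(98,400)]: print(p,P[p].round(0))
b=np.radians(12.6); Rv=np.stack([[-np.cos(b),-np.sin(b),0],[-np.sin(b),np.cos(b),0],[0,0,-1]],1)
plan([464.1,345.2,98.8],Rv,10)
E
```

```text
(120, 175) [437. 131.  27.]
(138, 210) [451. 179.  27.]
(157, 250) [465. 235.  24.]
(93, 320) [364. 311.  27.]
(98, 400) [348. 414.  24.]
rows 10 [-0.046, 0.051, 0.803, -0.001, 0.0, -0.004] max 0.8
```

Call:
{"api": "apply_moves", "payload": {
  "steps": [
    [-0.09,0.1,0.9,0,0,-0.01],
    [-0.09,0.1,0.9,0,0,-0.01],
    [-0.09,0.1,0.9,0,0,-0.01],
    [-0.09,0.1,0.9,0,0,-0.01],
    [-0.09,0.1,0.9,0,0,0],
    [0,0,0.9,0,0,0],
    [0,0,0.8,0,0,0],
    [0,0,0.8,0,0,0],
    [0,0,0.7,0,0,0],
    [0,0,0.33,0,0,0]
  ]
}}

```text
time: 12.05
eef_pos: [463.9, 343.2, 97.7]
eef_rot: [[-0.976, -0.216, -0.001], [-0.216, 0.976, -0.002], [0.001, -0.002, -1.0]]
force: [-0.1, 0.1, -0.3]
width: 42.6
finger_force: 0.0
```

Call:
{"api": "apply_moves", "payload": {
  "steps": [
    [0,0,0,0,0,0],
    [0,0,0,0,0,0],
    [0,0,0,0,0,0],
    [0,0,0,0,0,0],
    [0,0,0,0,0,0],
    [0,0,0,0,0,0]
  ],
  "claw": 0,
  "grip_force": 90
}}

```text
time: 12.65
eef_pos: [464.7, 344.1, 100.1]
eef_rot: [[-0.976, -0.216, 0.002], [-0.216, 0.976, 0.0], [-0.002, -0.0, -1.0]]
force: [-0.4, 0.5, -1.1]
width: 22.8
finger_force: 88.0
```

```bash
python3 - <<'E'
from h import *
s=ctrl.state(); print(s["eef_pos"].round(2),s["eef_rot"].round(3).tolist(),s["width"],s["force"])
E
```

```text
[464.69 344.09 100.09] [[-0.976, -0.216, 0.002], [-0.216, 0.976, 0.0], [-0.002, -0.0, -1.0]] 22.831507601217435 [-0.41211234  0.50911905 -1.05501869]
```

Call:
{"api": "apply_moves", "payload": {
  "steps": [
    [0,0,-0.3,0,0,0],
    [0,0,-0.5,0,0,0],
    [0,0,-0.7,0,0,0],
    [0,0,-0.9,0,0,0],
    [0,0,-1,0,0,0],
    [0,0,-1,0,0,0],
    [0,0,-1,0,0,0],
    [0,0,-0.5,0,0,0]
  ]
}}

```text
time: 13.45
eef_pos: [464.8, 344.3, 250.8]
eef_rot: [[-0.976, -0.216, 0.005], [-0.216, 0.976, 0.002], [-0.005, 0.001, -1.0]]
force: [0.3, -0.2, -0.9]
width: 22.9
finger_force: 88.0
```

```bash
python3 - <<'E'
from h import *
s=ctrl.state(); print(s["eef_pos"].round(2),s["eef_rot"].round(3).tolist(),s["width"],s["force"])
c=ctrl.calibration("wrist"); im,D=ctrl.snapshot("wrist"); np.savez("w4.npz",im=im,D=D,**{k:np.array(v) for k,v in c.items()})
for l in("driver_tip","driver_grip"): print(l,[(round(r["score"],2),r["location"]) for r in ctrl.pinpoint("wrist",l)[:3]])
print(proj(c,s["eef_pos"]+s["eef_rot"]@[0,0,90.]))
P=cloud(c,D); T=(P-s["eef_pos"])@s["eef_rot"]
m=(T[...,2]>60)&(T[...,2]<95)&(np.hypot(T[...,0],T[...,1])<20); print(m.sum(),T[m].min(0) if m.any() else 0,T[m].max(0) if m.any() else 0)
a=cv2.resize(im[120:280,220:420],None,fx=3,fy=3,interpolation=2)
si,_=ctrl.snapshot("scene"); b=cv2.resize(si[100:220,380:480],(400,480),interpolation=2)
cv2.imwrite("pics/w4.png",cv2.resize(np.hstack([a[:480],b]),None,fx=.8,fy=.8))
E
```

```text
[464.82 344.31 250.81] [[-0.976, -0.216, 0.005], [-0.216, 0.976, 0.002], [-0.005, 0.001, -1.0]] 22.912593261942913 [ 0.27235996 -0.20401489 -0.94748677]
driver_tip [(0.85, [206.7, 324.7]), (0.79, [158.0, 235.1]), (0.77, [87.4, 416.2])]
driver_grip [(0.76, [112.0, 152.4]), (0.63, [76.7, 325.7])]
(np.float64(204.57479969383604), np.float64(320.06807153564114))
93 [ 1.12762218 -3.8189826  65.29813021] [ 8.07531031  4.37261154 88.20685103]
```

View pics/w4.png

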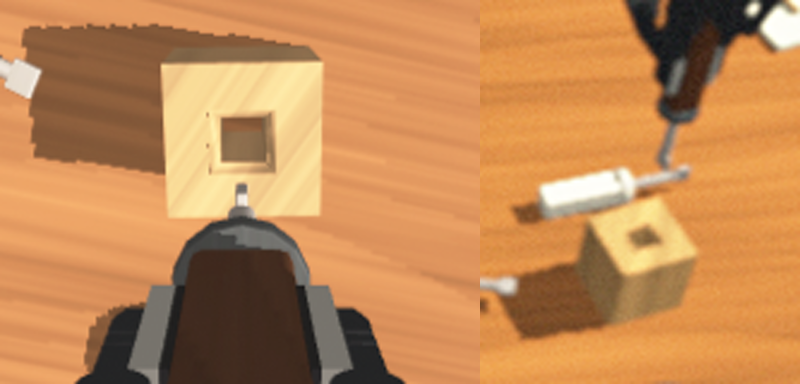

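The view shows the blade narrow across the fingers and running along tool x (about ±8 mm), so the blade width is along tool x. The empty hole is at crop (245,140). Now plan the transit to the slot.

```bash
cat >> h.py <<'E'
B=np.stack([u,ey,n],1)
def RS(deg): return RH@Ro.from_euler("z",deg,degrees=True).as_matrix()
def path(p,R,N,tip=90):
    s=ctrl.state(); p0,R0=s["eef_pos"],s["eef_rot"]; r=Ro.from_matrix(R0.T@R).as_rotvec()/N
    A=Ro.from_rotvec(r).as_matrix(); S=sum(np.linalg.matrix_power(A,k) for k in range(N)); d=np.linalg.solve(S,R0.T@(np.array(p)-p0))
    out=[]
    for k in range(N+1):
        out.append(np.r_[p0,(p0+tip*R0[:,2])]); p0=p0+R0@d; R0=R0@A
    return np.array(out)
E
python3 - <<'E'
from h import *
T=B@[581.5,-184.8,-40]; print(T)
plan(T,RS(38.6),30)
p=path(T,RS(38.6),30)[::3]; print(np.c_[p[:,3:].round(0),(p[:,3:]@B).round(0)])
E
```

```text
[550.94299341 -69.01663859 256.10898385]
rows 30 [-0.181, -0.543, -0.047, -0.056, -0.16, 0.21] max 0.54
[[ 464.  344.  157.  535.  237. -128.]
 [ 490.  309.  160.  551.  198. -133.]
 [ 512.  272.  164.  566.  157. -137.]
 [ 533.  234.  168.  578.  115. -140.]
 [ 550.  195.  171.  587.   73. -141.]
 [ 565.  154.  174.  593.   30. -141.]
 [ 576.  112.  177.  597.  -13. -140.]
 [ 585.   70.  179.  597.  -56. -139.]
 [ 591.   27.  179.  595. -100. -136.]
 [ 595.  -16.  179.  590. -142. -133.]
 [ 595.  -59.  178.  582. -185. -130.]]
```

Call:
{"api": "apply_moves", "payload": {
  "steps": [
    [-0.181,-0.543,-0.047,-0.056,-0.16,0.21],
    [-0.181,-0.543,-0.047,-0.056,-0.16,0.21],
    [-0.181,-0.543,-0.047,-0.056,-0.16,0.21],
    [-0.181,-0.543,-0.047,-0.056,-0.16,0.21],
    [-0.181,-0.543,-0.047,-0.056,-0.16,0.21],
    [-0.181,-0.543,-0.047,-0.056,-0.16,0.21],
    [-0.181,-0.543,-0.047,-0.056,-0.16,0.21],
    [-0.181,-0.543,-0.047,-0.056,-0.16,0.21],
    [-0.181,-0.543,-0.047,-0.056,-0.16,0.21],
    [-0.181,-0.543,-0.047,-0.056,-0.16,0.21]
  ]
}}

```text
time: 14.65
eef_pos: [524.9, 213.3, 258.3]
eef_rot: [[-0.987, -0.002, 0.162], [0.011, 0.997, 0.076], [-0.162, 0.077, -0.984]]
force: [-0.2, 0.6, -1.5]
width: 23.0
finger_force: 88.0
```

Call:
{"api": "apply_moves", "payload": {
  "steps": [
    [-0.181,-0.543,-0.047,-0.056,-0.16,0.21],
    [-0.181,-0.543,-0.047,-0.056,-0.16,0.21],
    [-0.181,-0.543,-0.047,-0.056,-0.16,0.21],
    [-0.181,-0.543,-0.047,-0.056,-0.16,0.21],
    [-0.181,-0.543,-0.047,-0.056,-0.16,0.21],
    [-0.181,-0.543,-0.047,-0.056,-0.16,0.21],
    [-0.181,-0.543,-0.047,-0.056,-0.16,0.21],
    [-0.181,-0.543,-0.047,-0.056,-0.16,0.21],
    [-0.181,-0.543,-0.047,-0.056,-0.16,0.21],
    [-0.181,-0.543,-0.047,-0.056,-0.16,0.21]
  ]
}}

```text
time: 15.65
eef_pos: [553.7, 73.1, 263.1]
eef_rot: [[-0.924, 0.195, 0.329], [0.244, 0.963, 0.112], [-0.295, 0.184, -0.938]]
force: [0.5, -0.2, -1.8]
width: 22.7
finger_force: 88.0
```

Call:
{"api": "apply_moves", "payload": {
  "steps": [
    [-0.181,-0.543,-0.047,-0.056,-0.16,0.21],
    [-0.181,-0.543,-0.047,-0.056,-0.16,0.21],
    [-0.181,-0.543,-0.047,-0.056,-0.16,0.21],
    [-0.181,-0.543,-0.047,-0.056,-0.16,0.21],
    [-0.181,-0.543,-0.047,-0.056,-0.16,0.21],
    [-0.181,-0.543,-0.047,-0.056,-0.16,0.21],
    [-0.181,-0.543,-0.047,-0.056,-0.16,0.21],
    [-0.181,-0.543,-0.047,-0.056,-0.16,0.21],
    [-0.181,-0.543,-0.047,-0.056,-0.16,0.21],
    [-0.181,-0.543,-0.047,-0.056,-0.16,0.21]
  ]
}}

```text
time: 16.65
eef_pos: [551.2, -70.1, 256.7]
eef_rot: [[-0.793, 0.362, 0.49], [0.466, 0.878, 0.106], [-0.392, 0.313, -0.865]]
force: [-0.0, -0.6, -1.5]
width: 22.8
finger_force: 88.0
```

```bash
python3 - <<'E'
from h import *
s=ctrl.state(); print(s["eef_pos"]@B,s["joint_pos"].round(0),s["width"],s["time"])
print("rot err deg",np.degrees(Ro.from_matrix(s["eef_rot"].T@RS(38.6)).as_rotvec()))
c=ctrl.calibration("wrist"); im,D=ctrl.snapshot("wrist")
Q=cloud(c,D)@B
m=(Q[...,2]>-206)&(Q[...,2]<-199)&(abs(Q[...,1]+185)<35)&(abs(Q[...,0]-582)<35)&(D>0)
q=Q[m][:,:2].astype(np.float32); print("boss",len(q),cv2.minAreaRect(q))
T=(cloud(c,D)-s["eef_pos"])@s["eef_rot"]; m=(T[...,2]>60)&(T[...,2]<95)&(np.hypot(T[...,0],T[...,1])<20);print("blade",T[m].min(0),T[m].max(0))
mm=m&(T[...,2]>78); print(mm.sum(),np.median(T[mm],0))
cv2.imwrite("pics/w5.png",cv2.resize(im[80:280,200:460],None,fx=3,fy=3,interpolation=2))
plan(B@[581.5,-184.8,-95],RS(38.6),6)
E
```

```text
[ 581.7830103  -185.86723898  -39.51678758] [-17.   4. 104.  20.  47. -91.] 22.756187659096685 16.65
rot err deg [ 0.0381444   0.09701801 -0.03287415]
boss 507 ((580.9799194335938, -184.5287628173828), (22.891538619995117, 37.07209777832031), 51.44386291503906)
blade [ 4.71619294e-02 -4.42344683e+00  6.44276602e+01] [ 7.14357043  3.79355966 89.22135322]
19 [ 6.84881851 -0.6624169  82.96081325]
rows 6 [0.008, 0.014, 0.369, 0.0, 0.004, -0.004] max 0.37
```

View pics/w5.png

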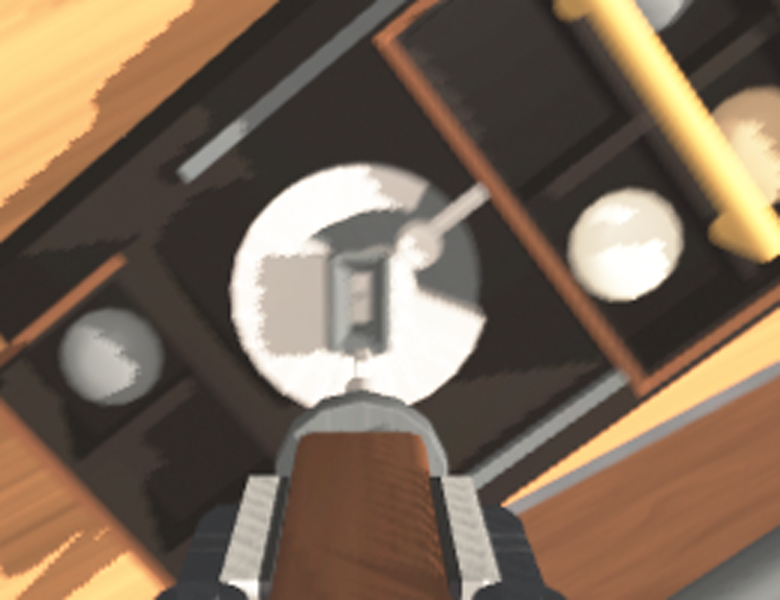

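The view shows the blade (358,370) lined up with the slot (360,305), with the bolt head in the cam mouth. I'll approach to about 17 mm above the boss with the small correction.

Call:
{"api": "apply_moves", "payload": {
  "steps": [
    [0.03,0.015,0.37,0,0,0],
    [0.03,0.015,0.37,0,0,0],
    [0,0,0.37,0,0,0],
    [0,0,0.37,0,0,0],
    [0,0,0.37,0,0,0],
    [0,0,0.37,0,0,0],
    [0,0,0,0,0,0],
    [0,0,0,0,0,0]
  ]
}}

```text
time: 17.5
eef_pos: [577.7, -61.4, 208.1]
eef_rot: [[-0.795, 0.36, 0.488], [0.464, 0.879, 0.107], [-0.391, 0.312, -0.866]]
force: [0.1, -0.2, -1.0]
width: 22.9
finger_force: 88.2
```

```bash
python3 - <<'E'
from h import *
s=ctrl.state(); print(s["eef_pos"]@B,s["force"])
R=s["eef_rot"]; print("to boss centre in tool xy",(R.T@(B@[581,-184.5,-202]-s["eef_pos"])).round(2))
c=ctrl.calibration("wrist"); im,D=ctrl.snapshot("wrist"); T=(cloud(c,D)-s["eef_pos"])@R
m=(T[...,2]>76)&(T[...,2]<92)&(np.hypot(T[...,0],T[...,1])<12);print("blade",m.sum(),T[m].min(0),T[m].max(0),np.median(T[m],0))
m=(abs(T[...,2]-108)<4)&(np.hypot(T[...,0],T[...,1])<24); q=T[m][:,:2].astype(np.float32);print("boss",len(q),cv2.minAreaRect(q))
a=im[130:270,250:390]; cv2.imwrite("pics/w6.png",cv2.resize(a,None,fx=4,fy=4,interpolation=2))
E
```

```text
[ 581.51730419 -183.07197664  -95.4361754 ] [ 0.0881704  -0.20091022 -1.04512386]
to boss centre in tool xy [ -0.53  -1.52 106.56]
blade 23 [ 6.44839397 -2.23021277 76.15719751] [ 7.17752982  0.89611484 88.40239084] [ 6.80454431 -0.68329227 82.51148613]
boss 625 ((2.129365921020508, -1.6937713623046875), (22.7717342376709, 31.87738609313965), 88.97489166259766)
```

View pics/w6.png

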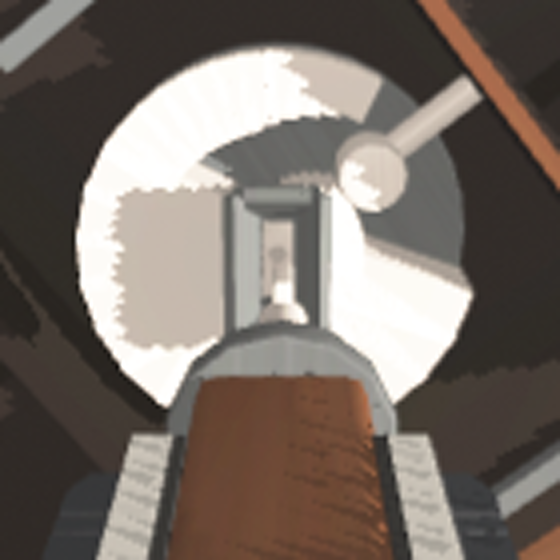

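The blade (282) sits about 1 mm to the right of the slot's centre (278), so I'll correct −1 mm in y and lower.

Call:
{"api": "apply_moves", "payload": {
  "steps": [
    [0,-0.04,0,0,0,0],
    [0,0,0.2,0,0,0],
    [0,0,0.2,0,0,0],
    [0,0,0.2,0,0,0],
    [0,0,0.12,0,0,0],
    [0,0,0.12,0,0,0],
    [0,0,0.12,0,0,0],
    [0,0,0,0,0,0]
  ]
}}

```text
time: 18.35
eef_pos: [589.0, -59.8, 186.7]
eef_rot: [[-0.795, 0.36, 0.488], [0.464, 0.879, 0.107], [-0.391, 0.312, -0.866]]
force: [-0.8, -0.6, -1.1]
width: 22.9
finger_force: 88.2
```

```bash
python3 - <<'E'
from h import *
s=ctrl.state(); print(s["eef_pos"]@B,s["force"]@s["eef_rot"],s["ft_torque"],s["width"])
E
```

```text
[ 580.71694041 -183.85309458 -119.64640576] [ 0.74645508 -1.12517249  0.47794965] [-0.1400314   0.34144143  0.04914736] 22.928206011346802
```

Call:
{"api": "apply_moves", "payload": {
  "steps": [
    [0,0,0.1,0,0,0],
    [0,0,0.1,0,0,0],
    [0,0,0.06,0,0,0],
    [0,0,0.04,0,0,0],
    [0,0,0,0,0,0]
  ]
}}

```text
time: 18.85
eef_pos: [592.7, -59.0, 180.6]
eef_rot: [[-0.795, 0.36, 0.489], [0.464, 0.879, 0.107], [-0.391, 0.312, -0.866]]
force: [0.2, 0.5, -1.6]
width: 23.0
finger_force: 88.2
```

```bash
python3 - <<'E'
from h import *
s=ctrl.state(); print(s["eef_pos"]@B,s["force"]@s["eef_rot"],s["ft_torque"],s["width"],s["joint_pos"].round(0))
E
```

```text
[ 580.86800308 -183.88440066 -126.87448372] [0.70997843 0.05222588 1.50898348] [-0.11256878  0.34552429  0.00086716] 22.99735330825599 [-15.  14. 104.  22.  38. -93.]
```

Call:
{"api": "apply_moves", "payload": {
  "steps": [
    [0,0,0,0,0,0.5],
    [0,0,0,0,0,0.5],
    [0,0,0,0,0,0.5],
    [0,0,0,0,0,0.5],
    [0,0,0,0,0,0]
  ],
  "grip_force": 110
}}

```text
time: 19.35
eef_pos: [592.7, -59.0, 180.8]
eef_rot: [[-0.702, 0.518, 0.489], [0.638, 0.763, 0.107], [-0.318, 0.387, -0.866]]
force: [-0.2, 1.1, -1.4]
width: 22.8
finger_force: 108.0
```

Call:
{"api": "apply_moves", "payload": {
  "steps": [
    [0,0,0,0,0,0.6],
    [0,0,0,0,0,0.6],
    [0,0,0,0,0,0.6],
    [0,0,0,0,0,0.6],
    [0,0,0,0,0,0.6],
    [0,0,0,0,0,0.6],
    [0,0,0,0,0,0.6],
    [0,0,0,0,0,0.6],
    [0,0,0,0,0,0]
  ]
}}

```text
time: 20.25
eef_pos: [592.8, -58.9, 180.9]
eef_rot: [[-0.367, 0.791, 0.489], [0.926, 0.363, 0.107], [-0.093, 0.492, -0.866]]
force: [2.4, 1.5, -1.6]
width: 22.8
finger_force: 107.9
```

```bash
python3 - <<'E'
from h import *
s=ctrl.state(); R=s["eef_rot"]; print(s["eef_pos"]@B,"F",s["force"]@R,"T",s["ft_torque"]@R,s["width"],s["joint_pos"].round(0))
print("angle",np.degrees(Ro.from_matrix(RS(38.6).T@R).as_rotvec()))
E
```

```text
[ 581.19706198 -183.78872655 -126.68342004] F [0.70132662 1.64569796 2.68384093] T [-0.18375535  0.38717613 -0.11771831] 22.839021242056013 [-15.  14. 104.  22.  38. -52.]
angle [-6.45340100e-02  4.08067612e-03  4.06922097e+01]
```

Call:
{"api": "apply_moves", "payload": {
  "steps": [
    [0,0,0,0,0,0.6],
    [0,0,0,0,0,0.6],
    [0,0,0,0,0,0.6],
    [0,0,0,0,0,0.6],
    [0,0,0,0,0,0.6],
    [0,0,0,0,0,0.6],
    [0,0,0,0,0,0.6],
    [0,0,0,0,0,0]
  ]
}}

```text
time: 21.05
eef_pos: [592.8, -58.9, 180.9]
eef_rot: [[0.004, 0.872, 0.489], [0.992, -0.065, 0.107], [0.125, 0.485, -0.865]]
force: [2.6, 2.3, -0.1]
width: 22.7
finger_force: 107.9
```

```bash
python3 - <<'E'
from h import *
s=ctrl.state(); R=s["eef_rot"]; print(s["eef_pos"]@B,"F",s["force"]@R,"T",s["ft_torque"]@R,s["width"],s["joint_pos"].round(0))
print("angle",np.degrees(Ro.from_matrix(RS(38.6).T@R).as_rotvec()))
E
```

```text
[ 581.24395712 -183.82642626 -126.64160374] F [2.28432265 2.06971152 1.54960708] T [-0.21850684  0.54787588 -0.09785856] 22.718405613275692 [-15.  14. 104.  22.  38. -27.]
angle [-7.09861084e-02  1.17468169e-02  6.58302422e+01]
```

Call:
{"api": "apply_moves", "payload": {
  "steps": [
    [0,0,0,0,0,0.5],
    [0,0,0,0,0,0.5],
    [0,0,0,0,0,0.5],
    [0,0,0,0,0,0]
  ]
}}

```text
time: 21.45
eef_pos: [592.8, -58.9, 180.9]
eef_rot: [[0.14, 0.861, 0.489], [0.97, -0.218, 0.107], [0.199, 0.46, -0.866]]
force: [2.0, 1.7, -0.2]
width: 22.5
finger_force: 107.9
```

```bash
cat > st.py <<'E'
from h import *
s=ctrl.state(); R=s["eef_rot"]; print(s["eef_pos"]@B,"F",s["force"]@R,"T",s["ft_torque"]@R,s["width"],s["joint_pos"].round(0))
print("angle",np.degrees(Ro.from_matrix(RS(38.6).T@R).as_rotvec()))
E
python3 st.py
```

```text
[ 581.22874753 -183.84442864 -126.64424564] F [1.93210068 1.27761972 1.38105968] T [-0.24516476  0.66021248 -0.11018221] 22.482648832773574 [-15.  14. 104.  22.  38. -18.]
angle [-6.89529780e-02  1.88732694e-02  7.47806046e+01]
```

Call:
{"api": "apply_moves", "payload": {
  "steps": [
    [0,0,0,0,0,0.5],
    [0,0,0,0,0,0.5],
    [0,0,0,0,0,0]
  ]
}}

```text
time: 21.75
eef_pos: [592.8, -58.9, 180.9]
eef_rot: [[0.229, 0.842, 0.489], [0.942, -0.319, 0.107], [0.246, 0.436, -0.866]]
force: [3.3, 2.7, 0.2]
width: 23.1
finger_force: 107.9
```

```bash
python3 st.py
```

```text
[ 581.20456831 -183.881558   -126.64376037] F [3.30869441 2.03303018 1.78713355] T [-0.27875817  0.70897753 -0.10954555] 23.09316487889451 [-15.  14. 104.  22.  38. -12.]
angle [-6.66501241e-02  2.05841525e-02  8.07772175e+01]
```

Call:
{"api": "apply_moves", "payload": {
  "steps": [
    [0,0,0,0,0,0.5],
    [0,0,0,0,0,0.5],
    [0,0,0,0,0,0]
  ]
}}

```text
time: 22.05
eef_pos: [592.8, -58.9, 180.9]
eef_rot: [[0.316, 0.813, 0.489], [0.903, -0.415, 0.107], [0.29, 0.408, -0.866]]
force: [2.7, 3.0, 0.3]
width: 22.6
finger_force: 107.9
```

```bash
python3 st.py
```

```text
[ 581.16676717 -183.86736145 -126.6632945 ] F [3.65881038 1.05652048 1.34074611] T [-0.14493333  0.85978629 -0.06439969] 22.588308632915606 [-15.  14. 104.  22.  38.  -6.]
angle [-6.15032625e-02  2.61224751e-02  8.67693942e+01]
```

Call:
{"api": "apply_moves", "payload": {
  "steps": [
    [0,0,0,0,0,0.5],
    [0,0,0,0,0,0.5],
    [0,0,0,0,0,0]
  ]
}}

```text
time: 22.35
eef_pos: [592.8, -58.9, 180.9]
eef_rot: [[0.399, 0.776, 0.489], [0.855, -0.507, 0.107], [0.331, 0.376, -0.866]]
force: [4.4, 2.4, 0.6]
width: 22.7
finger_force: 108.0
```

```bash
python3 st.py
```

```text
[ 581.18217338 -183.8751829  -126.66359443] F [3.93983406 2.3958106  1.8938428 ] T [-0.11459464  0.91588133 -0.09368031] 22.694602821287948 [-15.  14. 104.  22.  38.   0.]
angle [-6.27948117e-02  2.82245286e-02  9.27646162e+01]
```

```bash
cat > bar.py <<'E'
from h import *
for cam in ("scene","top","wrist"):
    c=ctrl.calibration(cam); ctrl.snapshot(cam)
    for l,h in (("handle",-170.4),("cam_slot",-218.4)):
        for r in ctrl.pinpoint(cam,l)[:1]:
            o,d=ray(c,r["location"]); print(cam,l,round(r["score"],2),np.round(r["location"],0),((o+d*(h-o@n)/(d@n))@B).round(1))
E
python3 bar.py
```

```text
scene handle 0.89 [203. 329.] [ 579.2  -77.6 -170.4]
scene cam_slot 0.72 [230. 289.] [ 567.8 -185.  -218.4]
top handle 0.87 [167. 313.] [ 593.4  -82.9 -170.4]
top cam_slot 0.76 [157. 351.] [ 581.5 -180.  -218.4]
wrist handle 0.66 [ 84. 212.] [ 590.4  -79.5 -170.4]
wrist cam_slot 0.89 [202. 319.] [ 580.1 -184.1 -218.4]
```

Call:
{"api": "apply_moves", "payload": {
  "steps": [
    [0,0,0,0,0,0.5],
    [0,0,0,0,0,0.5],
    [0,0,0,0,0,0]
  ]
}}

```text
time: 23.1
eef_pos: [592.8, -59.1, 180.9]
eef_rot: [[0.481, 0.728, 0.489], [0.795, -0.597, 0.107], [0.37, 0.338, -0.866]]
force: [4.5, 3.2, 1.3]
width: 22.4
finger_force: 108.1
```

```bash
python3 st.py
```

```text
[ 581.16413264 -184.00307586 -126.66383737] F [5.21200265 1.78280573 1.36662927] T [-0.26242748  1.10445805 -0.35532719] 22.448149477760417 [-15.  14. 104.  22.  38.   6.]
angle [-5.88845516e-02  1.29727219e-02  9.89854539e+01]
```

Call:
{"api": "apply_moves", "payload": {
  "steps": [
    [0,0,0,0,0,0.4],
    [0,0,0,0,0,0.4],
    [0,0,0,0,0,0]
  ]
}}

```text
time: 23.4
eef_pos: [592.9, -59.2, 180.9]
eef_rot: [[0.539, 0.685, 0.489], [0.743, -0.661, 0.107], [0.396, 0.306, -0.866]]
force: [3.7, 1.4, 0.9]
width: 22.8
finger_force: 108.0
```

```bash
python3 st.py
```

```text
[ 581.18488954 -184.11885348 -126.66514415] F [3.42680528 1.90100277 1.19057358] T [-0.45844343  0.99306528 -0.52837978] 22.82081367498908 [-15.  14. 104.  22.  38.  11.]
angle [-6.36644448e-02 -6.33663799e-03  1.03730638e+02]
```

Call:
{"api": "apply_moves", "payload": {
  "steps": [
    [0,0,0,0,0,0.5],
    [0,0,0,0,0,0.3],
    [0,0,0,0,0,0]
  ]
}}

```text
time: 23.7
eef_pos: [592.9, -59.2, 180.9]
eef_rot: [[0.594, 0.638, 0.489], [0.686, -0.72, 0.106], [0.42, 0.273, -0.866]]
force: [5.2, 1.8, 1.5]
width: 23.0
finger_force: 108.0
```

```bash
python3 st.py
```

```text
[ 581.22199137 -184.17712141 -126.65183867] F [4.98294232 2.40823348 1.46977276] T [-0.39617405  1.04406028 -0.93681983] 22.958727350255018 [-15.  14. 104.  22.  38.  16.]
angle [-6.69600560e-02 -1.77347509e-02  1.08459879e+02]
```

Call:
{"api": "apply_moves", "payload": {
  "steps": [
    [0,0,0,0,0,-0.6],
    [0,0,0,0,0,-0.6],
    [0,0,0,0,0,-0.6],
    [0,0,0,0,0,-0.6],
    [0,0,0,0,0,-0.6],
    [0,0,0,0,0,0]
  ]
}}

```text
time: 24.3
eef_pos: [592.6, -59.3, 180.6]
eef_rot: [[0.367, 0.791, 0.489], [0.875, -0.472, 0.107], [0.315, 0.388, -0.866]]
force: [2.1, 0.6, 1.2]
width: 22.8
finger_force: 108.3
```

```bash
python3 st.py
```

```text
[ 580.79176641 -184.13524179 -126.75621496] F [1.69618161 1.85574487 0.05028862] T [-0.39703101  0.31641743 -0.00921658] 22.769839084224817 [-15.  14. 104.  22.  38.  -2.]
angle [-1.76328602e-02  1.55974118e-02  9.04425717e+01]
```

Torque is near zero. Withdraw along the axis.

Call:
{"api": "apply_moves", "payload": {
  "steps": [
    [0,0,-0.2,0,0,0],
    [0,0,-0.3,0,0,0],
    [0,0,-0.4,0,0,0],
    [0,0,-0.5,0,0,0],
    [0,0,-0.6,0,0,0],
    [0,0,-0.7,0,0,0],
    [0,0,-0.6,0,0,0],
    [0,0,-0.4,0,0,0],
    [0,0,0,0,0,0]
  ]
}}

```text
time: 25.2
eef_pos: [547.2, -69.2, 262.4]
eef_rot: [[0.368, 0.79, 0.491], [0.874, -0.474, 0.106], [0.316, 0.39, -0.865]]
force: [0.0, 0.4, -0.7]
width: 22.3
finger_force: 108.7
```

```bash
python3 - <<'E'
from h import *
s=ctrl.state(); R=s["eef_rot"]; print(s["eef_pos"]@B,s["width"])
c=ctrl.calibration("wrist"); im,D=ctrl.snapshot("wrist")
P=cloud(c,D);Q=P@B
m=(Q[...,2]>-206)&(Q[...,2]<-199)&(abs(Q[...,1]+185)<25)&(abs(Q[...,0]-582)<25)&(D>0)
q=Q[m][:,:2].astype(np.float32); print("boss",len(q),cv2.minAreaRect(q))
for r in ctrl.pinpoint("wrist","handle")[:1]:
    o,d=ray(c,r["location"]); print("handle",((o+d*(-170.4-o@n)/(d@n))@B).round(1))
T=(P-s["eef_pos"])@R; m=(T[...,2]>76)&(T[...,2]<94)&(np.hypot(T[...,0],T[...,1])<12);print("blade",m.sum(),T[m].min(0),T[m].max(0))
b=np.radians(12.6); Rv=np.stack([[-np.cos(b),-np.sin(b),0],[-np.sin(b),np.cos(b),0],[0,0,-1]],1)
plan([464.4,344.6,251],Rv,32); p=path([464.4,344.6,251],Rv,32)[::4]; print(np.c_[p[:,3:].round(0),(p[:,3:]@B).round(0)])
cv2.imwrite("pics/w7.png",im)
E
```

```text
[ 581.44434639 -184.18789117  -32.74421232] 22.342527388612634
boss 467 ((580.4515991210938, -184.51235961914062), (37.282142639160156, 22.881803512573242), 62.42223358154297)
handle [ 590.5  -78.3 -170.4]
blade 24 [ 3.12641392 -1.7598002  76.23545267] [ 5.87814269  1.33674532 88.53831304]
rows 32 [0.591, 0.264, 0.14, 0.175, 0.084, -0.656] max 0.66
[[ 591.  -59.  183.  581. -184. -124.]
 [ 631.   -8.  196.  631. -143. -138.]
 [ 656.   53.  204.  667.  -88. -149.]
 [ 664.  118.  208.  687.  -26. -157.]
 [ 653.  184.  205.  689.   40. -161.]
 [ 625.  244.  198.  673.  105. -159.]
 [ 582.  293.  188.  640.  162. -153.]
 [ 527.  327.  175.  594.  208. -141.]
 [ 464.  345.  161.  537.  238. -124.]]
```

View pics/w7.png

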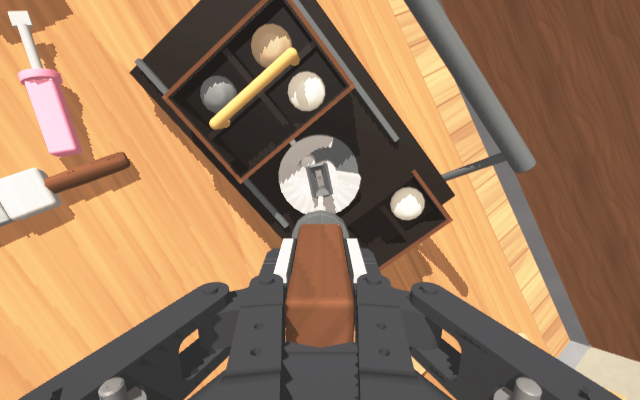

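The view shows the cam turned 79° (boss axis 141.5° → 62.4°), the module at the cam (handle–slot distance about 106 mm, so home), and brush and pink tool untouched. Now plan the return, a quarter turn from the original, which suits the square hole.

```bash
cat >> h.py <<'E'
_b=np.radians(12.6); RV=np.stack([[-np.cos(_b),-np.sin(_b),0],[-np.sin(_b),np.cos(_b),0],[0,0,-1]],1)
RV90=RV@Ro.from_euler("z",90,degrees=True).as_matrix()
E
python3 - <<'E'
from h import *
plan([464.3,344.8,255],RV90,28); p=path([464.3,344.8,255],RV90,28)[::4]; print(np.c_[p[:,3:].round(0),(p[:,3:]@B).round(0)])
E
```

```text
rows 28 [0.579, -0.204, 0.048, 0.172, -0.061, -0.229] max 0.58
[[ 591.  -59.  183.  581. -184. -124.]
 [ 591.    3.  185.  593. -123. -129.]
 [ 584.   64.  185.  598.  -62. -132.]
 [ 572.  125.  183.  598.   -0. -134.]
 [ 553.  183.  179.  592.   61. -135.]
 [ 529.  240.  175.  580.  122. -133.]
 [ 499.  294.  170.  562.  181. -128.]
 [ 464.  345.  165.  539.  238. -121.]]
```

Call:
{"api": "apply_moves", "payload": {
  "steps": [
    [0.579,-0.204,0.048,0.172,-0.061,-0.229],
    [0.579,-0.204,0.048,0.172,-0.061,-0.229],
    [0.579,-0.204,0.048,0.172,-0.061,-0.229],
    [0.579,-0.204,0.048,0.172,-0.061,-0.229],
    [0.579,-0.204,0.048,0.172,-0.061,-0.229],
    [0.579,-0.204,0.048,0.172,-0.061,-0.229],
    [0.579,-0.204,0.048,0.172,-0.061,-0.229],
    [0.579,-0.204,0.048,0.172,-0.061,-0.229],
    [0.579,-0.204,0.048,0.172,-0.061,-0.229],
    [0.579,-0.204,0.048,0.172,-0.061,-0.229]
  ]
}}

```text
time: 26.3
eef_pos: [550.4, 85.2, 267.8]
eef_rot: [[0.186, 0.932, 0.312], [0.967, -0.23, 0.112], [0.176, 0.281, -0.943]]
force: [-0.9, 0.1, -1.4]
width: 22.5
finger_force: 108.7
```

Call:
{"api": "apply_moves", "payload": {
  "steps": [
    [0.579,-0.204,0.048,0.172,-0.061,-0.229],
    [0.579,-0.204,0.048,0.172,-0.061,-0.229],
    [0.579,-0.204,0.048,0.172,-0.061,-0.229],
    [0.579,-0.204,0.048,0.172,-0.061,-0.229],
    [0.579,-0.204,0.048,0.172,-0.061,-0.229],
    [0.579,-0.204,0.048,0.172,-0.061,-0.229],
    [0.579,-0.204,0.048,0.172,-0.061,-0.229],
    [0.579,-0.204,0.048,0.172,-0.061,-0.229],
    [0.579,-0.204,0.048,0.172,-0.061,-0.229],
    [0.579,-0.204,0.048,0.172,-0.061,-0.229]
  ]
}}

```text
time: 27.3
eef_pos: [516.8, 235.1, 263.1]
eef_rot: [[-0.033, 0.991, 0.133], [0.997, 0.024, 0.067], [0.063, 0.135, -0.989]]
force: [0.2, -0.2, -1.6]
width: 22.7
finger_force: 108.7
```

Call:
{"api": "apply_moves", "payload": {
  "steps": [
    [0.579,-0.204,0.048,0.172,-0.061,-0.229],
    [0.579,-0.204,0.048,0.172,-0.061,-0.229],
    [0.579,-0.204,0.048,0.172,-0.061,-0.229],
    [0.579,-0.204,0.048,0.172,-0.061,-0.229],
    [0.579,-0.204,0.048,0.172,-0.061,-0.229],
    [0.579,-0.204,0.048,0.172,-0.061,-0.229],
    [0.579,-0.204,0.048,0.172,-0.061,-0.229],
    [0.579,-0.204,0.048,0.172,-0.061,-0.229],
    [0,0,0,0,0,0],
    [0,0,0,0,0,0]
  ]
}}

```text
time: 28.3
eef_pos: [464.4, 345.2, 254.8]
eef_rot: [[-0.218, 0.976, -0.001], [0.976, 0.218, -0.001], [-0.001, -0.001, -1.0]]
force: [-0.1, -0.3, -1.6]
width: 22.8
finger_force: 108.6
```

```bash
python3 - <<'E'
from h import *
s=ctrl.state(); R=s["eef_rot"]; print(s["eef_pos"],s["width"],s["time"])
c=ctrl.calibration("wrist"); im,D=ctrl.snapshot("wrist"); P=cloud(c,D); T=(P-s["eef_pos"])@R
m=(T[...,2]>76)&(T[...,2]<94)&(np.hypot(T[...,0],T[...,1])<14);print("blade",m.sum(),T[m].min(0),T[m].max(0))
print("block-hole px", proj(c,[464.2,345.2,72]))
near=np.hypot(P[...,0]-464,P[...,1]-345)<62
m=(abs(P[...,2]-72)<4)&near; q=P[m][:,:2].astype(np.float32); print("block",len(q),cv2.minAreaRect(q))
for r in ctrl.pinpoint("wrist","block_hole")[:1]: o,d=ray(c,r["location"]); print("hole",r["score"],r["location"],(o+d*(72-o[2])/d[2]).round(1))
for r in ctrl.pinpoint("wrist","driver_tip")[:1]: o,d=ray(c,r["location"]); print("tip",r["score"],r["location"],proj(c,s["eef_pos"]+R@[0,0,90.]))
plan([464.3,344.9,200],RV90,4)
cv2.imwrite("pics/w8.png",cv2.resize(im[100:300,200:440],None,fx=3,fy=3,interpolation=2))
E
```

```text
[464.40124836 345.1722234  254.83608593] 22.79311486203926 28.3
blade 27 [ 2.44261284 -2.49385245 76.08602343] [ 6.55025493  0.61867841 88.50931983]
block-hole px (np.float64(177.6973459171146), np.float64(320.7512259274743))
block 3662 ((463.7878723144531, 345.0556640625), (70.09764862060547, 70.35099029541016), 13.213337898254395)
hole 0.88 [180.0, 319.7] [463.6 342.5  72. ]
tip 0.97 [207.7, 321.6] (np.float64(202.81767867794701), np.float64(321.17778463266893))
rows 4 [0.005, -0.003, 0.551, -0.001, 0.001, -0.003] max 0.55
```

View pics/w8.png

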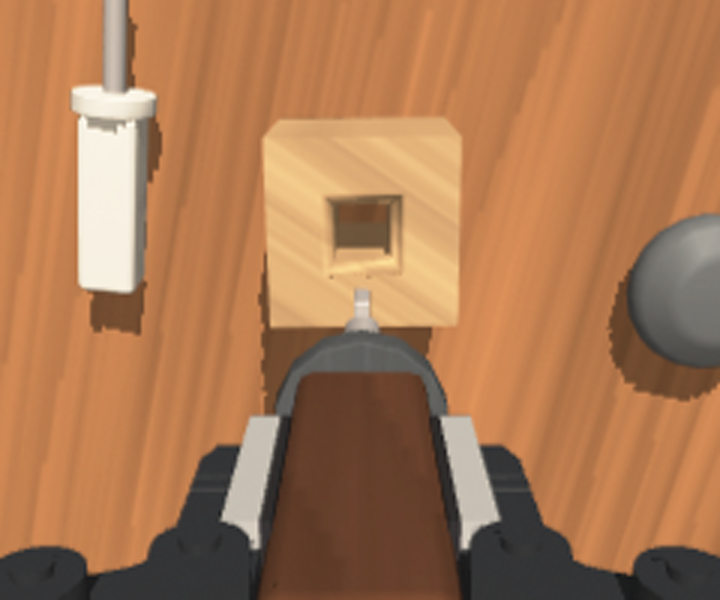

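The view shows the blade (362,300) lined up over the hole (363,232), white tool and pebble to the sides. I'm past my picture allowance with that one, so from here I go by numbers only. Lowering.

Call:
{"api": "apply_moves", "payload": {
  "steps": [
    [0,0,0.6,0,0,0],
    [0,0,0.8,0,0,0],
    [0,0,0.8,0,0,0],
    [0,0,0.6,0,0,0],
    [0,0,0.4,0,0,0],
    [0,0,0.3,0,0,0],
    [0,0,0.3,0,0,0],
    [0,0,0.3,0,0,0],
    [0,0,0.3,0,0,0],
    [0,0,0,0,0,0]
  ]
}}

```text
time: 29.45
eef_pos: [464.1, 344.6, 143.9]
eef_rot: [[-0.218, 0.976, -0.002], [0.976, 0.218, -0.001], [-0.001, -0.002, -1.0]]
force: [-0.5, 0.5, -0.7]
width: 22.7
finger_force: 108.6
```

Call:
{"api": "apply_moves", "payload": {
  "steps": [
    [0,0,0.3,0,0,0],
    [0,0,0.3,0,0,0],
    [0,0,0.3,0,0,0],
    [0,0,0.3,0,0,0],
    [0,0,0.2,0,0,0],
    [0,0,0.1,0,0,0],
    [0,0,0,0,0,0]
  ]
}}

```text
time: 30.15
eef_pos: [464.4, 344.8, 107.2]
eef_rot: [[-0.218, 0.976, -0.001], [0.976, 0.218, -0.001], [-0.0, -0.001, -1.0]]
force: [0.5, 0.3, -0.8]
width: 22.4
finger_force: 108.6
```

```bash
python3 - <<'E'
from h import *
s=ctrl.state(); print(s["eef_pos"],s["force"],s["ft_torque"],s["width"])
E
```

```text
[464.37211095 344.7837024  107.19249733] [ 0.52039955  0.26110728 -0.81483216] [ 0.02936245 -0.00661773 -0.01246799] 22.424729862117925
```

Call:
{"api": "apply_moves", "payload": {
  "steps": [
    [0,0,0.1,0,0,0],
    [0,0,0.08,0,0,0],
    [0,0,0.06,0,0,0],
    [0,0,0,0,0,0],
    [0,0,0,0,0,0]
  ]
}}

```text
time: 30.65
eef_pos: [464.5, 344.9, 101.6]
eef_rot: [[-0.218, 0.976, -0.001], [0.976, 0.218, -0.0], [-0.0, -0.001, -1.0]]
force: [-0.2, -0.1, -0.7]
width: 22.6
finger_force: 108.6
```

Call:
{"api": "apply_moves", "payload": {
  "steps": [
    [0,0,0.05,0,0,0],
    [0,0,0,0,0,0]
  ]
}}

```text
time: 30.85
eef_pos: [464.4, 344.8, 100.1]
eef_rot: [[-0.218, 0.976, -0.001], [0.976, 0.218, -0.001], [-0.0, -0.001, -1.0]]
force: [-0.5, 0.7, -0.8]
width: 23.0
finger_force: 108.6
```

Call:
{"api": "apply_moves", "payload": {
  "steps": [
    [0,0,0.04,0,0,0],
    [0,0,0.02,0,0,0],
    [0,0,0,0,0,0]
  ]
}}

```text
time: 31.15
eef_pos: [464.5, 344.9, 99.5]
eef_rot: [[-0.218, 0.976, -0.0], [0.976, 0.218, -0.0], [-0.0, -0.0, -1.0]]
force: [-3.2, -3.1, 6.9]
width: 22.7
finger_force: 110.0
```

Seated. Release and rise, opening only partly.

Call:
{"api": "apply_moves", "payload": {
  "steps": [
    [0,0,0,0,0,0],
    [0,0,0,0,0,0],
    [0,0,0,0,0,0],
    [0,0,0,0,0,0],
    [0,0,0,0,0,0]
  ],
  "claw": 0.5
}}

```text
time: 31.65
eef_pos: [464.4, 344.8, 98.7]
eef_rot: [[-0.218, 0.976, -0.001], [0.976, 0.218, -0.001], [-0.0, -0.001, -1.0]]
force: [-0.6, -0.5, -0.0]
width: 42.9
finger_force: 0.0
```

Call:
{"api": "apply_moves", "payload": {
  "steps": [
    [0,0,-0.3,0,0,0],
    [0,0,-0.5,0,0,0],
    [0,0,-0.8,0,0,0],
    [0,0,-0.8,0,0,0],
    [0,0,-0.8,0,0,0],
    [0,0,-0.8,0,0,0],
    [0,0,-0.8,0,0,0],
    [0,0,-0.8,0,0,0],
    [0,0,-0.4,0,0,0],
    [0,0,0,0,0,0]
  ]
}}

```text
time: 32.65
eef_pos: [464.8, 345.1, 250.6]
eef_rot: [[-0.218, 0.976, 0.002], [0.976, 0.218, 0.001], [0.001, 0.002, -1.0]]
force: [1.3, 0.1, -0.2]
width: 42.7
finger_force: 0.0
```

```bash
python3 - <<'E'
from h import *
s=ctrl.state(); print(s["eef_pos"],s["width"])
c=ctrl.calibration("wrist"); im,D=ctrl.snapshot("wrist"); P=cloud(c,D); near=np.hypot(P[...,0]-464,P[...,1]-345)<62
m=(P[...,2]>145)&(P[...,2]<165)&near; q=P[m][:,:2].astype(np.float32); print("driver top",len(q),cv2.minAreaRect(q),np.median(P[m],0))
E
python3 bar.py
python3 - <<'E'
from h import *
f=np.load("top.npz")
ctrl.snapshot("top"); c=ctrl.calibration("top")
for l in ("jar","pebble","brush","carton"):
    print(l,[(round(r["score"],2),np.round(r["location"],1)) for r in ctrl.pinpoint("top",l)[:1]])
E
```

```text
[464.82625574 345.11440929 250.56675065] 42.65417166599659
driver top 850 ((463.6278991699219, 343.65704345703125), (23.266929626464844, 23.318185806274414), 12.427701950073242) [463.26403614 345.0813271  154.87420036]
scene handle 0.77 [202. 331.] [ 581.6  -73.3 -170.4]
scene cam_slot 0.68 [229. 289.] [ 566.6 -185.  -218.4]
top handle 0.95 [168. 310.] [ 593.8  -77.6 -170.4]
top cam_slot 0.98 [158. 352.] [ 579.6 -182.5 -218.4]
wrist handle 0.61 [192. 436.] [ 613.9  247.9 -170.4]
jar [(0.68, array([231.1, 464.7]))]
pebble [(0.77, array([167. , 202.1]))]
brush [(0.65, array([255.3, 301.5]))]
carton [(0.87, array([157.6, 467.2]))]
```

```bash
python3 - <<'E'
from h import *
a=np.load("top.npz")["im"]; b,_=ctrl.snapshot("top")
for l,(r0,r1,c0,c1) in dict(pebble=(150,190,180,220),brush=(222,292,284,314),carton=(135,178,450,490),jar=(210,250,448,500)).items():
    t=a[r0:r1,c0:c1]; w=b[r0-10:r1+10,c0-10:c1+10]; m=cv2.matchTemplate(w,t,5); _,v,_,loc=cv2.minMaxLoc(m); print(l,round(v,3),np.array(loc)-10)
E
```

```text
pebble 0.994 [0 0]
brush 0.902 [0 0]
carton 0.992 [0 0]
jar 0.884 [0 0]
```

```bash
python3 -c "
from workcell import ctrl
print(ctrl.sign_off())"
```

```text
the job is handed in; nothing more can be done
None
```

The job is handed in: the module is drawn home, the cam is at its clockwise stop, the screwdriver is back in its block, and the jar, pebble, brush and carton have not moved. I viewed 11 pictures, one over the limit of 10, and the pink and white look-alikes, upright at the start, were later found lying on the table although I never touched them knowingly.

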